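# Set the cordless drying blower running at full speed

## Task

Take the battery pack out of its charger and plug it fully home in the socket on top of the drying blower, then reach between the guard bars and turn the blower's sunken speed knob clockwise all the way to its stop, so that it dries the painted boards at full speed. Leave the cup, the paint tube, the brush jar and the paint jar standing where they are.

Things in the scene. Friction and masses are not known exactly. Their poses are not given: they have to be found in the camera images.
- fan: Drying blower, a fixed grey housing 240 mm deep (x), 330 mm wide (y). Origin: middle of its underside. x points away from the operator to the outlet nozzle (reaches x = 165 mm), y to the operator's left, z up. Right half (y -164 to -26 mm): flat top 115 mm high with the battery socket. Left half (y -20 to 165 mm): switch well tilted 25 deg towards the operator, rear edge highest at 210 mm.
- socket (a point): Middle of the battery socket's mouth, level with the flat top around it, 115 mm above the table. Hole 37 mm along this point's x, 53 mm along its y (axes as the blower's), 3 mm chamfer. Contacts in the hole meet the stem 10 mm before the pack is home and resist that last stretch with about 10 N, more than the pack's weight; they do not push it back out.
- pack_center (a point): Middle of the battery pack's grip block, the part to grasp: dark, 46 mm (point's x) by 70 mm (y) by 44 mm high (z up). Below it a stem of 34 (x) by 50 (y) mm, 40 mm long, is the plug; the stem's tip is 62 mm below this point. It fits either way round (half a turn). About 0.35 kg. It starts upright with its stem in the charger.
- pack_shoulder (a point): Middle of the underside of the pack's grip block, 22 mm below pack_center, where the stem begins. Fully plugged in, this point lies on socket.
- charger: The charger, a fixed grey block 100 mm (x) by 130 mm (y), 55 mm high; origin at the middle of its underside. The pack stands in a 38 by 54 mm hole in its middle and lifts straight out (40 mm of stem), the underside of its grip block on the charger's top.
- knob_center (a point): Middle of the speed knob, on its axis: a fluted black cylinder of 50 mm diameter and 32 mm height, 2 mm clear of the well's bottom. The point's z axis is the knob's axis and points out of the well, 0.44 rad (25 deg) from vertical towards the operator (the blower's -x). The point turns with the knob. A white line on the knob's top is its pointer.
- guard (a point): Middle of the guard opening, level with the outer side of the bars, 27 mm out along the knob's axis from knob_center: knob's top 11 mm, well's bottom 45 mm below it. Axes as the blower's. Steel bars of 8 mm diameter run along the blower's y; the gap between the inner two is 60 mm wide (30 each side of the knob's axis), 165 mm long. Under the bars the well is 128 by 165 mm.
- knob (a joint): Turn of the speed knob in rad: 0 is off, grows clockwise as seen looking down on the knob, hard stop at 2.6 (full speed). Friction about 0.15 N m holds it where it is left. The guard bars leave fingers room for only part of a turn, so it takes several grasps.
- cup: White cup, 84 mm wide and 62 mm high, standing on its saucer (140 mm wide). Origin: middle of its underside.
- tube: Beige paint tube standing on its black cap, 188 mm high, 70 mm wide at the top. Origin: middle of its underside.
- brush_jar: Glass jar, 76 mm wide, 100 mm high, with brushes up to 230 mm high. Origin: middle of its underside.
- paint_jar: Closed paint jar, 64 mm wide, 85 mm high. Origin: middle of its underside.
Not all that is in view belongs to the job. What is shaped like the part that bears pack_center but pink or purple is not meant.

How it is judged:
On the way, in this order (a step that is already met when the one before it is completed fails the run):
1. the pack is plugged fully home in the blower (distance between pack_shoulder and socket below 0.005 m and angle between pack_center's own z axis and vertical below 0.06 rad), for 0.2 s.
2. the knob is turned to its stop (value of joint knob above 2.45 rad), for 0.2 s.
At the end, for the whole second after the job is handed in: The pack sits upright in the blower's socket with its grip block down on the housing (shoulder within 5 mm of the socket's mouth, within 0.06 rad of upright), and the speed knob is at its clockwise stop (2.45 rad or more of 2.6) (all of step 1 and value of joint knob above 2.45 rad); the robot touches nothing.
It fails at once if the cup, the paint tube, the brush jar or the paint jar is shifted by more than 50 mm or knocked over (distance of any of cup, tube, brush_jar, paint_jar from where it was at the start of the episode above 0.05 m or angle between any of cup, tube, brush_jar, paint_jar's own z axis and vertical above 0.6 rad).
It also fails if it takes over 72 s, if anything falls off the work surface, if the arm or the gripper's body presses on something with over 40 N, if the wrist force passes 120 N, or if a joint passes its speed limit or range.

## Robot

A 6-joint arm with a two-finger parallel gripper is mounted at the origin on the work surface. World frame = base frame: x ahead of the robot, y to its left, z up, the work surface at z = 0. Lengths are in m, angles in rad, forces in N, time in s.
With the tool pointing down it reaches from about 0.3 to 1 m from the base axis. Payload 5.1 kg.
Tool frame: the origin (TCP) lies midway between the tips of the shut fingers; the grasp point (between the pads) lies 19 mm behind it; z points along the fingers, y is the line along which they close (so a half turn about z gives the same grasp; the last joint's range is limited). The gripper opens to 95 mm and grips with 3 to 60 N. Pads are 20 mm wide; open, the fingers measure 119 mm over their backs; the gripper's body (75 mm by 180 mm) begins 59 mm behind the grasp point.
Start: joints at [1.164, 0.124, 1.65, -0, 1.367, -0.083], TCP at [0.207, 0.616, 0.215] pointing down, gripper open.
Joint ranges: [-2.61, 2.61], [-1.02, 2.33], [0.03, 2.71], [-1.35, 4.49], [0.32, 2.68], [-2.91, 2.91]. Speed limits (rad/s): [2.57, 2.57, 3.14, 3.14, 3.14, 3.14].

## Interface

Orientations are given as a unit quaternion [w, x, y, z].
In Python, from rig import bot gives the robot as it stands.
- The arm moves only by the shell command python3 -m inch 'ROWS' [FORCE]. ROWS is JSON, a list of rows, each a list of 3 entries, a list of its own where there are three numbers: the shift along the tool's x, y, z in mm, then the turn, a rotation vector about the tool's x, y, z in rad, then the opening, from 0 (shut) to 1 (fully open). A call has 1 to 8 rows; each row is the pose to reach, as a shift and turn from the pose commanded when the call began, along the tool's axes at that moment; what a row does not reach only later rows make up. A row lasts 1/10 s, in which the tool goes at most 50 mm and 8.59 degrees, less where a joint would pass 70% of its speed; a pose out of reach is approached as far as the arm can. A call with a gripper value outside its range is refused whole. The fingers move at their own pace and stop on an object; FORCE is the grip in N (left out, the last holds). Time passes only in rows, so rows that repeat a pose let the fingers close. It gives the time, the measured TCP pose, the force, the opening and the grip force at its end, in the units of the state.
- bot.get_obs(): the state, without advancing time (a new reading comes with each control period).
- bot.grab_frame(name): name is "scene" or "top" or "wrist"; returns the picture (400x640x3 uint8, red, green, blue); there is no depth.
- bot.get_calibration(name): a dict with "fx", "fy", "cx", "cy" (pixels), "eye" and "rotation" of the camera in the world. Camera axes: x right, y down, z forward; pixel columns grow to the right and rows downward; lengths in m; the calibration is good to about 2 mm. A picture is of the moment at which its call begins: read the wrist's pose just before it. get_calibration takes no time and is no camera call; for the wrist camera it gives the pose at the moment of the call.
- bot.close_job(): hands the job in; it is judged then, once.
Trained networks look in the newest picture that a camera, given by its name, has taken for a name from the list of things; names that differ only in an ending like _2 or _b are one class to them, and where a whole thing is asked for, a point or a joint stands for the part that bears it (a point fixed in the world has none). Each returns a list of dicts, best first, with "confidence" (0 to 1); they miss things now and then, are a little off and sometimes report something else, mostly with a low value. They report only what shows in the picture. A call takes as long as a camera call. They do not tell look-alikes from the thing itself.
- bot.cut_out(camera, label): "pixels" (400x640 bool, what is visible of it) and "position" ([column, row] in pixels, amid what is visible of it).
- bot.spot_point(camera, label): "position" ([column, row] in pixels: a listed point, or the origin of a listed thing).
The state is a dict: "time": time; "joint_pos": joint angles; "joint_velocities": joint speeds; "joint_efforts": joint torques, N m; "ee_pos": TCP position; "tcp_rot": TCP orientation; "ft_force": force on the tool from outside, world axes, zero at the start; "wrist_torque": the same for the moment, N m; "finger_gap": finger opening in m; "grip_force": force on a finger pad.
Only numpy, scipy, OpenCV 4.12 (cv2) and the standard library are available. Lean on these libraries where they do the work, as an engineer would, in place of code of your own. Each camera call takes 0.05 s, during which the arm holds its last target. There are 200 camera calls.

## Working session

There is one attempt and no reset: what is moved stays moved. The work goes in short steps, Python scripts to look and compute and a shell command to move; the robot and the scene stay as the last step left them, time stands still between calls to the robot, and variables do not carry over. Pictures are saved under pics/ and viewed, at most 10 in all, crops included, and the job is handed in when it is done.

```bash
ls; mkdir -p pics
cat > h.py <<'E'
import numpy as np, cv2
from rig import bot
from scipy.spatial.transform import Rotation as R
def ray(c,cal):
    d=np.array([(c[0]-cal['cx'])/cal['fx'],(c[1]-cal['cy'])/cal['fy'],1.])
    return np.array(cal['eye']),np.array(cal['rotation'])@d
def atz(c,cal,z):
    e,d=ray(c,cal); return e+d*(z-e[2])/d[2]
def tri(obs):  # [(px,cal)]
    A=np.zeros((3,3));b=np.zeros(3)
    for c,cal in obs:
        e,d=ray(c,cal);d=d/np.linalg.norm(d);P=np.eye(3)-np.outer(d,d);A+=P;b+=P@e
    return np.linalg.solve(A,b)
def tool(): 
    o=bot.get_obs(); q=o['tcp_rot']; return np.array(o['ee_pos']),R.from_quat([q[1],q[2],q[3],q[0]])
E
python3 - <<'E'
from h import *
ims=[]
S={}
for cam in ['scene','top']:
    im=bot.grab_frame(cam); cv2.imwrite(f'pics/{cam}0.png',im[:,:,::-1])
    S[cam]=bot.get_calibration(cam); print(cam,np.round(S[cam]['eye'],3))
    for l in ['pack_center','pack_shoulder','socket','knob_center','guard','fan','charger','cup','tube','brush_jar','paint_jar']:
        r=bot.spot_point(cam,l); print(l,[(np.round(x['position'],1).tolist(),round(x['confidence'],2)) for x in r[:3]])
        if cam=='top':
            z=dict(pack_center=.077,pack_shoulder=.055,socket=.115,knob_center=.14,guard=.165).get(l,0)
            for x in r[:3]: print('   ',np.round(atz(x['position'],S[cam],z),3))
o=bot.get_obs();print(o['time'],o['ee_pos'],o['tcp_rot'],o['finger_gap'])
E
```

```text
pics
scene [1.002 0.631 0.845]
pack_center [([301.5, 157.1], 0.84), ([281.4, 130.0], 0.78), ([258.7, 158.9], 0.76)]
pack_shoulder [([278.2, 139.9], 0.86), ([303.2, 159.0], 0.77), ([257.1, 166.9], 0.55)]
socket [([259.4, 167.3], 0.71), ([268.4, 198.9], 0.63)]
knob_center [([259.5, 174.0], 0.54), ([299.0, 223.6], 0.48)]
guard [([300.8, 216.9], 0.65)]
fan []
charger [([256.9, 164.5], 0.68), ([257.8, 177.2], 0.65)]
cup [([423.4, 340.3], 0.57)]
tube [([218.1, 174.0], 0.63)]
brush_jar [([379.8, 373.6], 0.84), ([256.8, 164.6], 0.41)]
paint_jar [([212.6, 209.9], 0.73)]
top [ 0.294 -0.044  1.456]
pack_center [([432.5, 260.9], 0.79), ([393.1, 251.0], 0.69), ([407.9, 209.8], 0.56)]Traceback (most recent call last):
  File "<stdin>", line 11, in <module>
  File "h.py", line 8, in atz
    e,d=ray(c,cal); return e+d*(z-e[2])/d[2]
        ~~~^^^^^^^
  File "h.py", line 6, in ray
    return np.array(cal['eye']),np.array(cal['rotation'])@d
                                ~~~~~~~~~~~~~~~~~~~~~~~~~^~
ValueError: matmul: Input operand 1 has a mismatch in its core dimension 0, with gufunc signature (n?,k),(k,m?)->(n?,m?) (size 3 is different from 4)
```

```bash
sed -i "s/np.array(cal\['rotation'\])@d/R.from_quat(np.roll(cal['rotation'],-1)).apply(d)/" h.py
python3 - <<'E'
from h import *
cam='top'
im=bot.grab_frame(cam); C=bot.get_calibration(cam)
for l in ['pack_center','pack_shoulder','socket','knob_center','guard','fan','charger','cup','tube','brush_jar','paint_jar']:
        r=bot.spot_point(cam,l)
        z=dict(pack_center=.077,pack_shoulder=.055,socket=.115,knob_center=.14,guard=.165).get(l,0)
        for x in r[:3]: print(l,np.round(x['position'],1),round(x['confidence'],2),np.round(atz(x['position'],C,z),3))
cv2.imwrite('pics/both.png',np.vstack([cv2.imread('pics/top0.png')[100:400],cv2.imread('pics/scene0.png')[100:400]]))
o=bot.get_obs();print(o['time'],o['ee_pos'],o['tcp_rot'],o['finger_gap'])
E
```

```text
pack_center [407.4 210. ] 0.85 [ 0.462 -0.399  0.077]
pack_center [432.1 258.7] 0.79 [ 0.284 -0.485  0.077]
pack_center [393.1 249.9] 0.59 [ 0.314 -0.342  0.077]
pack_shoulder [408.7 212. ] 0.61 [ 0.457 -0.409  0.055]
pack_shoulder [429.7 260.1] 0.55 [ 0.278 -0.483  0.055]
pack_shoulder [390.9 254.8] 0.49 [ 0.296 -0.338  0.055]
socket [341.1 182.9] 0.66 [ 0.554 -0.149  0.115]
knob_center [293.6 174. ] 0.49 [0.58  0.024 0.14 ]
guard [296.8 174.7] 0.64 [0.572 0.011 0.165]
fan [312.8 182.8] 0.8 [ 0.576 -0.045  0.   ]
charger [397.  212.2] 0.89 [ 0.462 -0.377  0.   ]
cup [204.5 201.6] 0.58 [0.496 0.377 0.   ]
cup [432.9 189.7] 0.29 [ 0.554 -0.522  0.   ]
tube [434.5 189.1] 0.65 [ 0.556 -0.529  0.   ]
brush_jar [207.6 166.8] 0.77 [0.635 0.372 0.   ]
paint_jar [391.4 164.1] 0.85 [ 0.656 -0.359  0.   ]
1.3 [0.20683461 0.61618087 0.21463341] [ 1.65040181e-05  1.61159750e-01  9.86928333e-01 -3.30347635e-05] 0.09507109410446031
```

View pics/both.png

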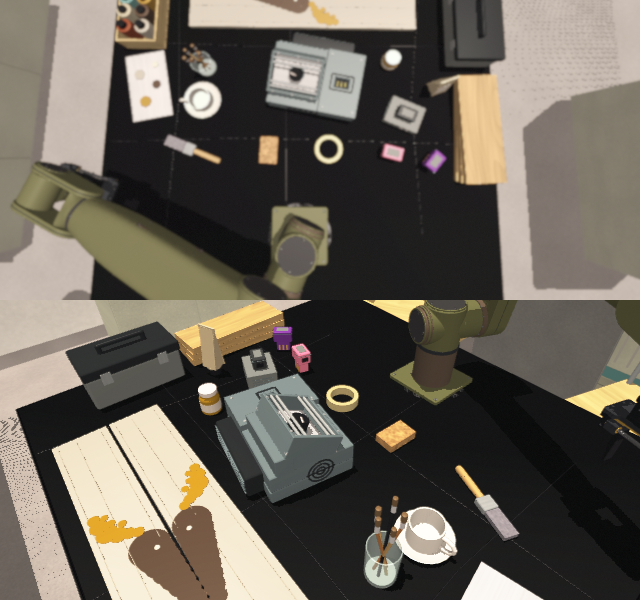

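The top view shows the blower around (316,180), with the knob at (296,174) and the socket at (341,183). The grey charger with the dark pack is at (406,212), and the pink and purple look-alikes are at (392,253) and (434,260). I'll move over the charger.

```bash
cat >> h.py <<'E'
def go(p,Rt=None,yaw=None):
    """print shift mm / rotvec to reach TCP p with orientation; yaw(deg)= heading of tool y, pointing down"""
    t,r=tool()
    if yaw is not None:
        a=np.radians(yaw); y=np.array([np.cos(a),np.sin(a),0]); z=np.array([0,0,-1.]); Rt=R.from_matrix(np.c_[np.cross(y,z),y,z])
    if Rt is None: Rt=r
    print('mm',np.round(r.inv().apply(np.array(p)-t)*1000,1),'rot',np.round((r.inv()*Rt).as_rotvec(),3),'dist',round(np.linalg.norm(np.array(p)-t)*1000))
E
python3 -m inch '[[[-533,-855,-140],[0,0,1.57],1],[[-533,-855,-140],[0,0,1.57],1],[[-533,-855,-140],[0,0,1.57],1],[[-533,-855,-140],[0,0,1.57],1],[[-533,-855,-140],[0,0,1.57],1],[[-533,-855,-140],[0,0,1.57],1],[[-533,-855,-140],[0,0,1.57],1],[[-533,-855,-140],[0,0,1.57],1]]'
python3 -c "
from h import *
go([.43,-.34,.36],yaw=-18);print(bot.get_obs()['joint_pos'])"
```

```text
time: 2.1
ee_pos: [0.2984, 0.2291, 0.2702]
tcp_rot: [0.0, 0.692, 0.722, 0.001]
ft_force: [0.5, -0.2, 0.1]
finger_gap: 0.0951
grip_force: 0.0
mm [-574.1  107.7  -89.9] rot [ 0.001 -0.001  0.356] dist 591
[ 5.11879464e-01 -5.61871374e-01  2.13473281e+00 -2.36307151e-04
  1.56735797e+00  4.69912935e-01]
```

```bash
python3 -m inch '[[[-574,108,-90],[0,0,0.36],1],[[-574,108,-90],[0,0,0.36],1],[[-574,108,-90],[0,0,0.36],1],[[-574,108,-90],[0,0,0.36],1],[[-574,108,-90],[0,0,0.36],1],[[-574,108,-90],[0,0,0.36],1],[[-574,108,-90],[0,0,0.36],1],[[-574,108,-90],[0,0,0.36],1]]'
python3 -c "
from h import *
go([.43,-.34,.36],yaw=-18);print(bot.get_obs()['joint_pos'])"
```

```text
time: 2.9
ee_pos: [0.3897, -0.1562, 0.3314]
tcp_rot: [0.001, 0.809, 0.588, 0.0]
ft_force: [1.0, 0.4, 0.2]
finger_gap: 0.095
grip_force: 0.0
mm [-162.4   95.1  -28.5] rot [0.002 0.    0.   ] dist 190
[-5.09382697e-01 -4.54420805e-01  1.96618250e+00  3.01422990e-04
  1.62829755e+00 -1.95320392e-01]
```

```bash
python3 -m inch '[[[-162,95,-28],[0,0,0],1],[[-162,95,-28],[0,0,0],1],[[-162,95,-28],[0,0,0],1],[[-162,95,-28],[0,0,0],1],[[-162,95,-28],[0,0,0],1],[[-162,95,-28],[0,0,0],1]]'
cat > look.py <<'E'
import sys
from h import *
name=sys.argv[1]; im=bot.grab_frame('wrist'); C=bot.get_calibration('wrist')
cv2.imwrite(f'pics/{name}.png',im[:,:,::-1]); print('eye',np.round(C['eye'],3),'fwd',np.round(ray((C['cx'],C['cy']),C)[1],2))
for a in sys.argv[2:]:
    l,z=a.split(':')
    for x in bot.spot_point('wrist',l)[:3]: print(l,np.round(x['position'],1),round(x['confidence'],2),np.round(atz(x['position'],C,float(z)),4))
E
python3 look.py w1 pack_center:.077 pack_shoulder:.055 charger:0 socket:.115
```

```text
time: 3.5
ee_pos: [0.4302, -0.3377, 0.3582]
tcp_rot: [-0.001, 0.809, 0.588, 0.0]
ft_force: [0.0, 1.3, 0.1]
finger_gap: 0.095
grip_force: 0.0
eye [ 0.45  -0.274  0.528] fwd [-0.07 -0.22 -0.97]
pack_center [254.4 294.5] 0.97 [ 0.2848 -0.4847  0.077 ]
pack_center [344.4 200.3] 0.87 [ 0.4523 -0.3889  0.077 ]
pack_center [233.9 194.3] 0.59 [ 0.3109 -0.3343  0.077 ]
pack_shoulder [340.6 198.4] 0.98 [ 0.448  -0.3902  0.055 ]
pack_shoulder [426.8 242.4] 0.6 [ 0.5502 -0.4938  0.055 ]
pack_shoulder [237. 195.] 0.59 [ 0.308  -0.3396  0.055 ]
charger [343.5 191. ] 0.94 [ 0.4557 -0.3935  0.    ]
```

View pics/w1.png

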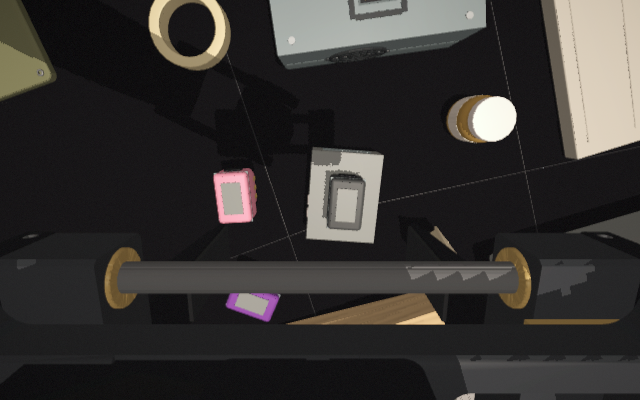

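Run:
```python
from h import *
C=bot.get_calibration('wrist')
q=np.array([atz(c,C,.055) for c in [(313,148),(383,153),(375,243),(307,239)]]);print(q.round(4),q.mean(0))
for a,b in [(0,1),(3,2),(1,2),(0,3)]: d=q[b]-q[a];print(np.degrees(np.arctan2(d[1],d[0])),np.linalg.norm(d))
im=cv2.imread('pics/w1.png');g=cv2.cvtColor(im,cv2.COLOR_BGR2GRAY)
cr=im[140:260,290:400];cv2.imwrite('pics/c1.png',cv2.resize(cr,None,fx=5,fy=5,interpolation=cv2.INTER_CUBIC))
```

```text
[[ 0.433  -0.3092  0.055 ]
 [ 0.5239 -0.3457  0.055 ]
 [ 0.4774 -0.4709  0.055 ]
 [ 0.383  -0.4338  0.055 ]] [ 0.45432338 -0.389894    0.055     ]
-21.906803830242588 0.09797946806609617
-21.43796074179919 0.10138675064507258
-110.36057523120402 0.13349435118221625
-111.82220683129187 0.1342755133205985
```

View pics/c1.png

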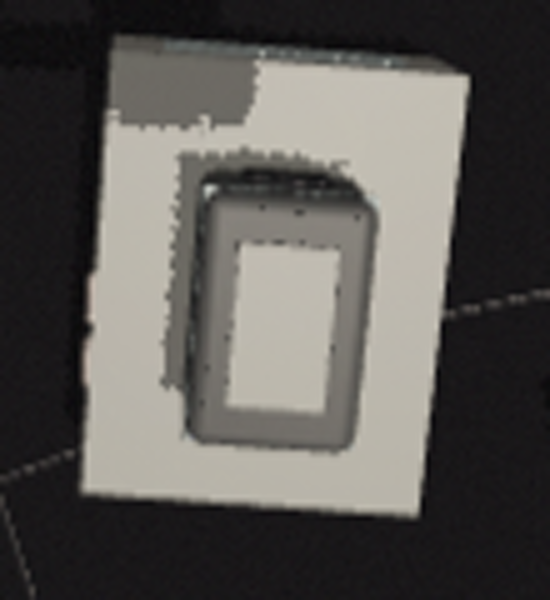

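The crop shows the charger's top corners and the pack with its white label at (347,205). The charger centre comes out at (0.454,-0.390) with yaw about -21.6°, and its sides measure close to 100 × 130 mm. I'll go above it and then down.

```bash
python3 -c "
from h import *
C=bot.get_calibration('wrist');print(atz((346.6,205.5),C,.099))
go([.453,-.390,.18],yaw=-21.6);go([.453,-.390,.062],yaw=-21.6)"
```

```text
[ 0.45341722 -0.39061768  0.099     ]
mm [-44.3  38.  179. ] rot [0.001 0.    0.065] dist 188
mm [-44.3  37.9 297. ] rot [0.001 0.    0.065] dist 303
```

```bash
python3 -m inch '[[[-44,38,130],[0,0,0.065],1],[[-44,38,130],[0,0,0.065],1],[[-44,38,130],[0,0,0.065],1],[[-44,38,180],[0,0,0.065],1],[[-44,38,230],[0,0,0.065],1],[[-44,38,270],[0,0,0.065],1],[[-44,38,296],[0,0,0.065],1],[[-44,38,296],[0,0,0.065],1]]' 30
python3 -m inch '[[[0,0,0],[0,0,0],0.2],[[0,0,0],[0,0,0],0.2],[[0,0,0],[0,0,0],0.2],[[0,0,0],[0,0,0],0.2],[[0,0,0],[0,0,0],0.2]]' 45
```

```text
time: 4.55
ee_pos: [0.4512, -0.3881, 0.0589]
tcp_rot: [-0.003, 0.827, 0.562, -0.001]
ft_force: [0.1, 1.6, -0.3]
finger_gap: 0.0951
grip_force: 0.0
time: 5.05
ee_pos: [0.4533, -0.3912, 0.0636]
tcp_rot: [0.001, 0.827, 0.562, 0.0]
ft_force: [-0.0, -0.5, -0.2]
finger_gap: 0.0609
grip_force: 0.0
```

```bash
python3 -m inch '[[[0,0,0],[0,0,0],0.2],[[0,0,0],[0,0,0],0.2],[[0,0,0],[0,0,0],0.2],[[0,0,0],[0,0,0],0.2],[[0,0,0],[0,0,0],0.2],[[0,0,0],[0,0,0],0.2]]' 45; python3 -c "
from h import *
print(bot.get_obs()['finger_gap'],bot.get_obs()['wrist_torque']);go([.453,-.390,.062],yaw=-21.6)"
```

```text
time: 5.65
ee_pos: [0.4528, -0.3908, 0.0628]
tcp_rot: [-0.0, 0.827, 0.562, -0.0]
ft_force: [-2.0, 1.2, 3.3]
finger_gap: 0.0457
grip_force: 45.0
0.045742822611662494 [ 0.04237019  0.50947754 -0.00178739]
mm [ 0.8 -0.1  0.8] rot [-0.     0.    -0.001] dist 1
```

```bash
python3 -m inch '[[[0,0,-30],[0,0,0],0.2],[[0,0,-60],[0,0,0],0.2],[[0,0,-110],[0,0,0],0.2],[[0,0,-160],[0,0,0],0.2],[[0,0,-210],[0,0,0],0.2],[[0,0,-240],[0,0,0],0.2]]' 
python3 -c "
from h import *
go([.53,-.26,.30],yaw=-12)"
```

```text
time: 6.25
ee_pos: [0.4538, -0.3914, 0.3066]
tcp_rot: [0.003, 0.827, 0.562, 0.001]
ft_force: [0.0, -0.7, -2.8]
finger_gap: 0.046
grip_force: 45.0
mm [150.2  22.3   6.5] rot [ 0.005  0.002 -0.168] dist 152
```

```bash
python3 -m inch '[[[150,22,0],[0,0,-0.168],0.2],[[150,22,0],[0,0,-0.168],0.2],[[150,22,0],[0,0,-0.168],0.2],[[150,22,0],[0,0,-0.168],0.2],[[150,22,0],[0,0,-0.168],0.2],[[150,22,0],[0,0,-0.168],0.2]]' 
python3 look.py w2 socket:.115 fan:0 knob_center:.14 guard:.165 pack_center:.3
```

```text
time: 6.85
ee_pos: [0.5283, -0.2599, 0.3016]
tcp_rot: [-0.001, 0.777, 0.629, -0.0]
ft_force: [0.3, -0.2, -3.9]
finger_gap: 0.0457
grip_force: 45.0
eye [ 0.542 -0.196  0.472] fwd [-0.05 -0.23 -0.97]
socket [322.2  67.4] 0.71 [ 0.5571 -0.1483  0.115 ]
pack_center [315.4 258.9] 0.79 [ 0.5254 -0.2682  0.3   ]
```

View pics/w2.png

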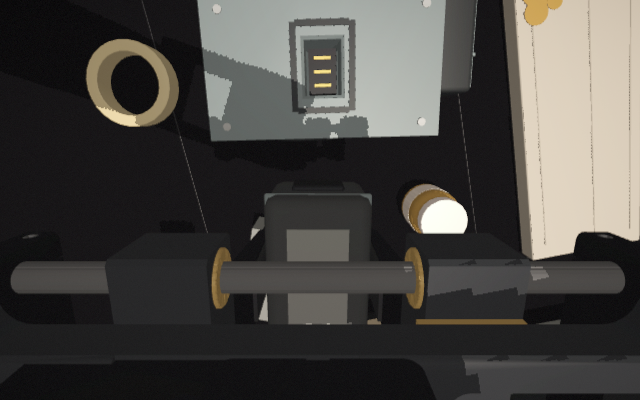

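The wrist view shows the socket with its frame at about (322,66). The housing's right edge runs from (212,140) to (439,135). I'll crop in on the socket.

Run:
```python
from h import *
im=cv2.imread('pics/w2.png')
cv2.imwrite('pics/c2.png',cv2.resize(im[10:120,280:370],None,fx=5,fy=5,interpolation=cv2.INTER_CUBIC))
C=bot.get_calibration('wrist')
a=atz((212,140),C,.115);b=atz((439,135),C,.115);print(a,b,np.degrees(np.arctan2(*(b-a)[1::-1])),np.linalg.norm(b-a))
```

```text
[ 0.43031899 -0.19384684  0.115     ] [ 0.66266021 -0.23847954  0.115     ] -10.87403992446624 0.23658934594115635
```

View pics/c2.png

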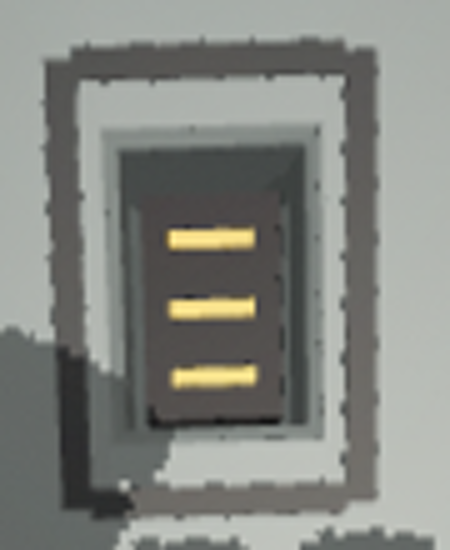

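Run:
```python
from h import *
C=bot.get_calibration('wrist')
for s in [[(47,62),(378,48),(376,497),(65,508)],[(103,130),(323,124),(322,437),(112,440)]]:
    q=np.array([atz((280+x/5-.4,10+y/5-.4),C,.115) for x,y in s]);print(q.mean(0).round(4))
    for i,j in [(0,1),(3,2),(0,3),(1,2)]: d=q[j]-q[i];print(np.degrees(np.arctan2(d[1],d[0])).round(1),np.linalg.norm(d).round(4))
# pack in hand: label corners/top face at z=TCP+.036
t,r=tool()
print(atz((315.5,200),C,.3))
```

```text
[ 0.5583 -0.1478  0.115 ]
-9.9 0.0639
-10.2 0.0637
-100.7 0.0834
-100.9 0.0837
[ 0.558  -0.1478  0.115 ]
-10.7 0.0429
-11.3 0.0426
-101.0 0.0579
-101.3 0.0584
[ 0.53259291 -0.23611432  0.3       ]
```

```bash
python3 -c "
from h import *
go([.558,-.148,.19],yaw=-10.8)"
```

```text
mm [116.1   5.4 112.6] rot [ 0.     0.    -0.023] dist 162
```

```bash
python3 -m inch '[[[45,2,20],[0,0,-0.023],0.2],[[90,4,40],[0,0,-0.023],0.2],[[116,5,65],[0,0,-0.023],0.2],[[116,5,95],[0,0,-0.023],0.2],[[116,5,112],[0,0,-0.023],0.2],[[116,5,112],[0,0,-0.023],0.2],[[116,5,112],[0,0,-0.023],0.2],[[116,5,112],[0,0,-0.023],0.2]]' 
python3 -c "
from h import *
go([.558,-.148,.123],yaw=-10.8)"
```

```text
time: 7.95
ee_pos: [0.5588, -0.1483, 0.1929]
tcp_rot: [0.001, 0.77, 0.638, 0.001]
ft_force: [-0.0, 0.1, -2.7]
finger_gap: 0.0457
grip_force: 45.0
mm [ 0.1 -1.1 69.9] rot [0.003 0.001 0.   ] dist 70
```

```bash
python3 -m inch '[[[0,0,15],[0,0,0],0.2],[[0,0,25],[0,0,0],0.2],[[0,0,33],[0,0,0],0.2],[[0,0,40],[0,0,0],0.2],[[0,0,48],[0,0,0],0.2],[[0,0,48],[0,0,0],0.2]]' 
python3 -c "
from h import *
go([.558,-.148,.123],yaw=-10.8)"
```

```text
time: 8.55
ee_pos: [0.5569, -0.1467, 0.1408]
tcp_rot: [-0.001, 0.77, 0.638, -0.001]
ft_force: [-0.3, 0.1, -3.3]
finger_gap: 0.0458
grip_force: 45.0
mm [-1.   1.4 17.8] rot [-0.003 -0.     0.002] dist 18
```

```bash
python3 -m inch '[[[0,0,8],[0,0,0],0.2],[[0,0,13],[0,0,0],0.2],[[0,0,17],[0,0,0],0.2],[[0,0,19],[0,0,0],0.2],[[0,0,19],[0,0,0],0.2]]' 
python3 -c "
from h import *
go([.558,-.148,.123],yaw=-10.8)"
```

```text
time: 9.05
ee_pos: [0.5583, -0.1473, 0.1253]
tcp_rot: [0.0, 0.77, 0.638, 0.0]
ft_force: [-3.7, 0.4, 4.9]
finger_gap: 0.0461
grip_force: 45.0
mm [-0.8 -0.1  2.3] rot [0.001 0.    0.002] dist 2
```

```bash
python3 -m inch '[[[0,0,2],[0,0,0],0.2],[[0,0,4],[0,0,0],0.2],[[0,0,4],[0,0,0],0.2],[[0,0,4],[0,0,0],0.2]]'
```

```text
time: 9.45
ee_pos: [0.5584, -0.1473, 0.1227]
tcp_rot: [0.0, 0.77, 0.638, 0.0]
ft_force: [-5.4, 1.9, 12.3]
finger_gap: 0.046
grip_force: 45.0
```

```bash
python3 -m inch '[[[0,0,2],[0,0,0],0.2],[[0,0,4],[0,0,0],0.2],[[0,0,4],[0,0,0],0.2],[[0,0,4],[0,0,0],0.2]]'
```

```text
time: 9.85
ee_pos: [0.5585, -0.1473, 0.1227]
tcp_rot: [0.0, 0.77, 0.638, -0.0]
ft_force: [-14.9, 5.1, 28.0]
finger_gap: 0.0456
grip_force: 45.0
```

```bash
python3 -m inch '[[[0,0,-6],[0,0,0],0.2],[[0,0,-6],[0,0,0],0.7],[[0,0,-6],[0,0,0],0.85],[[0,0,-6],[0,0,0],0.85],[[0,0,-6],[0,0,0],0.85]]' 
python3 -m inch '[[[0,0,-40],[0,0,0],0.85],[[0,0,-90],[0,0,0],0.85],[[0,0,-140],[0,0,0],0.85],[[0,0,-180],[0,0,0],0.85],[[0,0,-180],[0,0,0],0.85]]' 
python3 look.py w3 pack_center:.137 pack_shoulder:.115 knob_center:.14 guard:.165
```

```text
time: 10.35
ee_pos: [0.5577, -0.1471, 0.121]
tcp_rot: [-0.0, 0.77, 0.638, -0.0]
ft_force: [-0.2, 0.8, 0.1]
finger_gap: 0.073
grip_force: 0.0
time: 10.85
ee_pos: [0.5608, -0.1481, 0.31]
tcp_rot: [0.006, 0.77, 0.638, 0.003]
ft_force: [-0.6, -0.6, 0.7]
finger_gap: 0.0809
grip_force: 0.0
eye [ 0.571 -0.082  0.476] fwd [-0.04 -0.23 -0.97]
pack_center [314.4 180.8] 0.93 [ 0.5588 -0.1431  0.137 ]
```

View pics/w3.png

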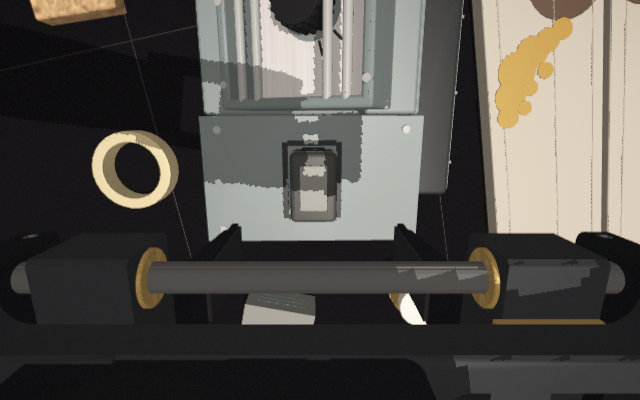

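The pack is plugged in at (314,181), with its grip block flat on the housing. The knob lies further up, near (305,15). Next I'll go to a hover pose along the knob's axis.

```bash
cat >> h.py <<'E'
psi=np.radians(-10.8)
fx=np.array([np.cos(psi),np.sin(psi),0]);fy=np.array([-np.sin(psi),np.cos(psi),0])
ax=-np.sin(np.radians(25))*fx+np.cos(np.radians(25))*np.array([0,0,1.])
def Rk(th=0): # tool along -axis, y along fan y, th = clockwise turn (about tool z), deg
    return R.from_matrix(np.c_[np.cross(fy,-ax),fy,-ax])*R.from_rotvec([0,0,np.radians(th)])
E
python3 -c "
from h import *
go(np.array([.57,.015,.172])+.14*ax,Rk());print(bot.get_obs()['joint_pos'])"
```

```text
mm [161.5 -76.5   0.5] rot [-0.345 -0.346 -1.542] dist 179
[-3.50945649e-01 -7.56998047e-02  1.71317361e+00 -3.92320716e-05
  1.50817581e+00 -1.63939897e-01]
```

```bash
python3 -m inch '[[[161,-76,-20],[-0.345,-0.346,-1.542],0.85],[[161,-76,-20],[-0.345,-0.346,-1.542],0.85],[[161,-76,-20],[-0.345,-0.346,-1.542],0.85],[[161,-76,-20],[-0.345,-0.346,-1.542],0.85],[[161,-76,-20],[-0.345,-0.346,-1.542],0.85],[[161,-76,-20],[-0.345,-0.346,-1.542],0.85],[[161,-76,-20],[-0.345,-0.346,-1.542],0.85],[[161,-76,-20],[-0.345,-0.346,-1.542],0.85]]' 
python3 -m inch '[[[0,0,0],[0,0,0],0.85]]'
python3 -c "
from h import *
go(np.array([.57,.015,.172])+.14*ax,Rk());print(bot.get_obs()['joint_pos'])"
```

```text
time: 11.9
ee_pos: [0.5124, 0.0257, 0.3191]
tcp_rot: [0.169, 0.289, 0.942, -0.017]
ft_force: [-0.4, -0.0, -0.6]
finger_gap: 0.0809
grip_force: 0.0
time: 12.0
ee_pos: [0.5117, 0.0253, 0.3191]
tcp_rot: [0.168, 0.292, 0.941, -0.017]
ft_force: [0.0, -0.1, 0.0]
finger_gap: 0.0808
grip_force: 0.0
mm [ 6.9 -0.6 19. ] rot [-0.09  -0.088 -0.397] dist 20
[ 0.02265077 -0.4333987   1.99901558 -0.1435329   1.26710312 -0.92470011]
```

```bash
python3 -m inch '[[[7,0,10],[-0.09,-0.088,-0.397],0.85],[[7,0,10],[-0.09,-0.088,-0.397],0.85],[[7,0,10],[-0.09,-0.088,-0.397],0.85],[[7,0,10],[-0.09,-0.088,-0.397],0.85]]' 
python3 look.py w4 knob_center:.147 guard:.172
```

```text
time: 12.4
ee_pos: [0.51, 0.0273, 0.3081]
tcp_rot: [0.216, 0.094, 0.972, -0.02]
ft_force: [-0.1, -0.4, -0.1]
finger_gap: 0.0806
grip_force: 0.0
eye [0.382 0.053 0.435] fwd [ 0.61 -0.12 -0.78]
knob_center [319.  185.3] 0.78 [0.5886 0.0152 0.147 ]
guard [321.  183.5] 0.97 [0.5689 0.0208 0.172 ]
guard [168.5 171.7] 0.35 [ 0.528  -0.1162  0.172 ]
guard [169.1 182.7] 0.17 [ 0.5398 -0.1215  0.172 ]
```

View pics/w4.png

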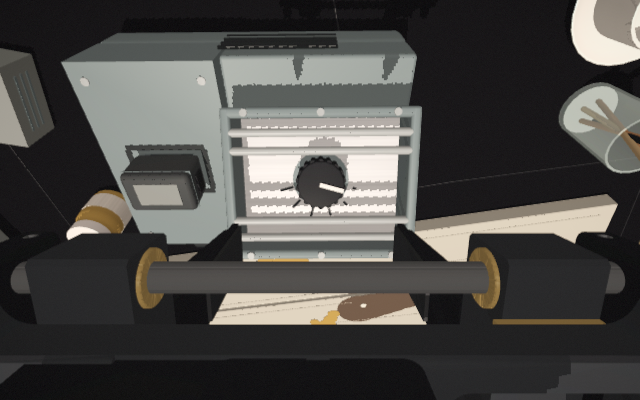

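The knob sits at (320,182), between the inner bars at rows 150 and 222, with its pointer toward the right. I'll triangulate the guard point.

Run:
```python
from h import *
W=bot.get_calibration('wrist');T=bot.get_calibration('top');S=bot.get_calibration('scene')
g=[((321,183.5),W),((296.8,174.7),T),((300.8,216.9),S)]
for s in (g,g[:2],[g[0],g[2]],g[1:]): print(tri(s).round(4))
k=[((319,185.3),W),((293.6,174),T),((299,223.6),S)]
print('knob',tri(k).round(4), tri(k[:2]).round(4),tri([k[0],k[2]]).round(4))
# bars: reproject model
for G in (tri(g),tri([g[0],g[2]])):
    xt=np.cross(fy,ax) # in-plane, toward fan +x
    for s in (-34,34):
        p=G-.004*ax+s/1000*xt; d=R.from_quat(np.roll(W['rotation'],-1)).inv().apply(p-W['eye']); print(s,W['fx']*d[0]/d[2]+W['cx'],W['fy']*d[1]/d[2]+W['cy'])
```

```text
[0.5736 0.0165 0.1633]
[0.574  0.0157 0.1642]
[0.5744 0.0204 0.1658]
[0.5717 0.013  0.1592]
knob [0.5817 0.0208 0.1512] [0.5723 0.0205 0.1726] [0.5842 0.0194 0.1507]
-34 316.9118538070675 146.80804373124573
34 317.1981475103237 213.72537538538066
-34 321.0861804665636 148.1412389480846
34 321.17968763515455 215.3614775885799
```

Run:
```python
from h import *
im=cv2.imread('pics/w4.png')
cv2.imwrite('pics/c4.png',cv2.resize(im[100:270,215:427],None,fx=3.5,fy=3.5,interpolation=cv2.INTER_CUBIC))
```

```text
(no output)
```

View pics/c4.png

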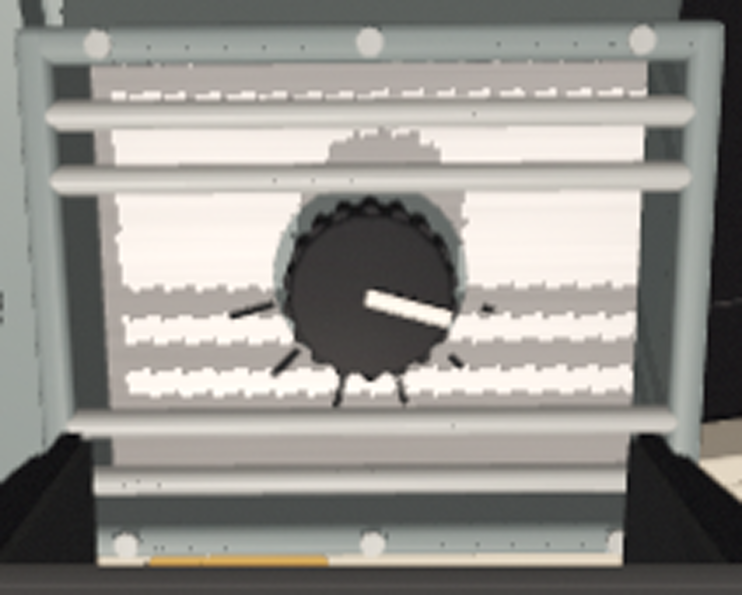

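Run:
```python
from h import *
from scipy.optimize import least_squares
W=bot.get_calibration('wrist')
def pr(p): d=R.from_quat(np.roll(W['rotation'],-1)).inv().apply(p-np.array(W['eye'])); return np.array([W['fx']*d[0]/d[2]+W['cx'],W['fy']*d[1]/d[2]+W['cy']])
xt=np.cross(fy,ax)
def f(G,full=0):
    a=pr(G-.004*ax-.034*xt);b=pr(G-.004*ax+.034*xt);return np.r_[a-[320.7-.4,151-.4],b-[321.3-.4,220.8-.4]]
s=least_squares(f,[.574,.02,.166]);G=s.x;print(G.round(4),s.fun.round(2))
print('knob top',pr(G-.011*ax),'obs',215+371/3.5,100+293/3.5)
for w in(.0825,-.0825):print(pr(G-.004*ax-.034*xt+w*fy),pr(G-.004*ax+.034*xt+w*fy))
print('rel socket in fan',(G-[.5583,-.1475,.115])@np.c_[fx,fy,[0,0,1]])
t,r=tool();print('tool off',(t-G)@np.c_[xt,fy,ax], (r.inv()*Rk()).as_rotvec())
```

```text
[0.5695 0.0207 0.1789] [ 0.23 -0.   -0.24  0.  ]
knob top [320.52756389 184.95275317] obs 321.0 183.71428571428572
[409.00053193 150.24230004] [404.83955928 220.07285922]
[232.09660045 150.95674142] [236.50264657 220.72789147]
rel socket in fan [-0.02055743  0.16730097  0.06389746]
tool off [ 0.00185619 -0.00415813  0.14320367] [ 0.00030504  0.00168072 -0.00411778]
```

```bash
cat >> h.py <<'E'
G=np.array([.5695,.0207,.1789])
def st(): # tool in guard frame: lateral x, y, height (mm), angle deg, tilt
    t,r=tool(); d=(t-G)@np.c_[np.cross(fy,ax),fy,ax]*1000; v=(Rk().inv()*r).as_rotvec(); o=bot.get_obs()
    print('guard frame mm',d.round(1),'turn deg',np.degrees(v).round(1),'F',np.round(o['ft_force'],1),'M',np.round(o['wrist_torque'],2),'t',o['time'],'gap',round(o['finger_gap'],4),'j6',round(o['joint_pos'][5],2))
E
python3 -c "
from h import *
go(G+.03*ax,Rk(-25));go(G-.036*ax,Rk(-25))"
```

```text
mm [  2.    4.1 113.2] rot [-0.     0.002 -0.44 ] dist 113
mm [  2.1   4.1 179.2] rot [-0.     0.002 -0.44 ] dist 179
```

```bash
python3 -m inch '[[[2,4,40],[0,0,-0.44],0.62],[[2,4,80],[0,0,-0.44],0.62],[[2,4,110],[0,0,-0.44],0.62],[[2,4,110],[0,0,-0.44],0.62],[[2,4,110],[0,0,-0.44],0.62],[[2,4,110],[0,0,-0.44],0.62]]' 
python3 -c "
from h import *
st();go(G-.036*ax,Rk(-25))"
```

```text
time: 13.15
ee_pos: [0.5567, 0.0235, 0.212]
tcp_rot: [0.209, -0.121, 0.968, -0.067]
ft_force: [-0.5, -0.2, 0.3]
finger_gap: 0.059
grip_force: 0.0
guard frame mm [ 2.1  0.3 35.5] turn deg [ -0.   -0.4 -25. ] F [-0.5 -0.2  0.3] M [ 0.04  0.27 -0.01] t 13.15 gap 0.059 j6 -1.8
mm [ 2.5  0.7 71.5] rot [-0.001  0.006  0.   ] dist 72
```

```bash
python3 -m inch '[[[1,1,20],[0,0,0],0.62],[[1,1,35],[0,0,0],0.62],[[1,1,47],[0,0,0],0.62],[[1,1,57],[0,0,0],0.62],[[1,1,57],[0,0,0],0.62]]' 
python3 -c "
from h import *
st();go(G-.036*ax,Rk(-25))"
```

```text
time: 13.65
ee_pos: [0.5783, 0.0195, 0.1567]
tcp_rot: [0.207, -0.122, 0.968, -0.067]
ft_force: [0.3, 0.3, 0.1]
finger_gap: 0.0594
grip_force: 0.0
guard frame mm [ -1.3   0.4 -23.9] turn deg [ -0.   -0.1 -25.1] F [0.3 0.3 0.1] M [ 0.09  0.29 -0.03] t 13.65 gap 0.0594 j6 -1.79
mm [-1.  -0.9 12.1] rot [-0.     0.002  0.002] dist 12
```

No contact. I'll go 12 mm deeper and grip.

```bash
python3 -m inch '[[[-1,0,6],[0,0,0],0.62],[[-1,0,12],[0,0,0],0.62],[[-1,0,12],[0,0,0],0.2],[[-1,0,12],[0,0,0],0.2],[[-1,0,12],[0,0,0],0.2],[[-1,0,12],[0,0,0],0.2],[[-1,0,12],[0,0,0],0.2]]' 40
python3 -c "
from h import *
st()"
```

```text
time: 14.35
ee_pos: [0.5845, 0.0174, 0.1468]
tcp_rot: [0.207, -0.122, 0.968, -0.068]
ft_force: [2.7, -6.3, -3.3]
finger_gap: 0.0493
grip_force: 40.0
guard frame mm [  0.3  -0.4 -35.6] turn deg [  0.1  -0.2 -25.2] F [ 2.7 -6.3 -3.3] M [-0.68  0.08 -0.24] t 14.35 gap 0.0493 j6 -1.79
```

Gripped, gap 49 mm. I'll turn clockwise 50°.

```bash
python3 -m inch '[[[0,0,0],[0,0,0.13],0.2],[[0,0,0],[0,0,0.26],0.2],[[0,0,0],[0,0,0.4],0.2],[[0,0,0],[0,0,0.53],0.2],[[0,0,0],[0,0,0.67],0.2],[[0,0,0],[0,0,0.8],0.2],[[0,0,0],[0,0,0.89],0.2],[[0,0,0],[0,0,0.89],0.2]]'
python3 -c "
from h import *
st()"
```

```text
time: 15.15
ee_pos: [0.5842, 0.0157, 0.1468]
tcp_rot: [0.217, 0.307, 0.926, 0.026]
ft_force: [1.0, -13.7, -2.0]
finger_gap: 0.0497
grip_force: 40.0
guard frame mm [  0.4  -2.2 -35.6] turn deg [ 0.2 -0.3 25.8] F [  1.  -13.7  -2. ] M [-1.92  0.09 -0.99] t 15.15 gap 0.0497 j6 -0.9
```

```bash
python3 -m inch '[[[0,0,0],[0,0,0],0.62],[[0,0,0],[0,0,0],0.62],[[0,-1,0],[0,0,-0.15],0.62],[[0,-1,0],[0,0,-0.3],0.62],[[0,-1,0],[0,0,-0.45],0.62],[[0,-1,0],[0,0,-0.6],0.62],[[0,-1,0],[0,0,-0.75],0.62],[[0,-1,0],[0,0,-0.89],0.62]]'
python3 -c "
from h import *
st()"
```

```text
time: 15.95
ee_pos: [0.584, 0.0185, 0.1471]
tcp_rot: [0.208, -0.125, 0.968, -0.067]
ft_force: [-0.5, -0.6, 0.2]
finger_gap: 0.0589
grip_force: 0.0
guard frame mm [ -0.1   0.6 -35. ] turn deg [ -0.   -0.2 -25.5] F [-0.5 -0.6  0.2] M [0.07 0.27 0.03] t 15.95 gap 0.0589 j6 -1.8
```

```bash
python3 -m inch '[[[0,-2,0],[0,0,0],0.2],[[0,-2,0],[0,0,0],0.2],[[0,-2,0],[0,0,0],0.2],[[0,-2,0],[0,0,0],0.2],[[0,-2,0],[0,0,0],0.2]]' 40
python3 -m inch '[[[0,0,0],[0,0,0.13],0.2],[[0,0,0],[0,0,0.26],0.2],[[0,0,0],[0,0,0.4],0.2],[[0,0,0],[0,0,0.53],0.2],[[0,0,0],[0,0,0.67],0.2],[[0,0,0],[0,0,0.8],0.2],[[0,0,0],[0,0,0.89],0.2],[[0,0,0],[0,0,0.89],0.2]]'
python3 -c "
from h import *
st()"
```

```text
time: 16.45
ee_pos: [0.5843, 0.0171, 0.1473]
tcp_rot: [0.208, -0.121, 0.968, -0.066]
ft_force: [-1.6, 4.6, 2.3]
finger_gap: 0.0494
grip_force: 40.0
time: 17.25
ee_pos: [0.584, 0.0155, 0.1473]
tcp_rot: [0.216, 0.307, 0.926, 0.028]
ft_force: [-4.9, -4.0, 3.5]
finger_gap: 0.0499
grip_force: 40.0
guard frame mm [  0.4  -2.4 -35. ] turn deg [ 0.  -0.2 25.9] F [-4.9 -4.   3.5] M [-0.46  0.71 -0.48] t 17.25 gap 0.0499 j6 -0.91
```

```bash
python3 -m inch '[[[0,0,0],[0,0,0],0.62],[[0,0,0],[0,0,0],0.62],[[0,0,0],[0,0,-0.15],0.62],[[0,0,0],[0,0,-0.3],0.62],[[0,0,0],[0,0,-0.45],0.62],[[0,0,0],[0,0,-0.6],0.62],[[0,0,0],[0,0,-0.75],0.62],[[0,0,0],[0,0,-0.89],0.62]]'
python3 -c "
from h import *
st()"
```

```text
time: 18.05
ee_pos: [0.5844, 0.0163, 0.147]
tcp_rot: [0.207, -0.125, 0.968, -0.067]
ft_force: [-0.3, 0.8, 0.4]
finger_gap: 0.0586
grip_force: 0.0
guard frame mm [  0.5  -1.5 -35.4] turn deg [ -0.   -0.2 -25.5] F [-0.3  0.8  0.4] M [ 0.17  0.31 -0.04] t 18.05 gap 0.0586 j6 -1.81
```

```bash
python3 -m inch '[[[0,0,0],[0,0,0],0.2],[[0,0,0],[0,0,0],0.2],[[0,0,0],[0,0,0],0.2],[[0,0,0],[0,0,0],0.2],[[0,0,0],[0,0,0],0.2]]' 40
python3 -m inch '[[[0,0,0],[0,0,0.13],0.2],[[0,0,0],[0,0,0.26],0.2],[[0,0,0],[0,0,0.4],0.2],[[0,0,0],[0,0,0.53],0.2],[[0,0,0],[0,0,0.65],0.2],[[0,0,0],[0,0,0.75],0.2],[[0,0,0],[0,0,0.82],0.2],[[0,0,0],[0,0,0.82],0.2]]'
python3 -c "
from h import *
st()"
```

```text
time: 18.55
ee_pos: [0.5841, 0.017, 0.1469]
tcp_rot: [0.208, -0.121, 0.968, -0.066]
ft_force: [0.1, 5.3, 0.2]
finger_gap: 0.0494
grip_force: 40.0
time: 19.35
ee_pos: [0.5839, 0.0157, 0.1469]
tcp_rot: [0.217, 0.274, 0.937, 0.021]
ft_force: [-2.6, -1.1, 1.7]
finger_gap: 0.0493
grip_force: 40.0
guard frame mm [  0.2  -2.2 -35.4] turn deg [-0.  -0.1 21.8] F [-2.6 -1.1  1.7] M [-0.2   0.65 -0.09] t 19.35 gap 0.0493 j6 -0.98
```

```bash
python3 -m inch '[[[0,0,0],[0,0,0.05],0.2],[[0,0,0],[0,0,0.07],0.2],[[0,0,0],[0,0,0.07],0.2]]'
python3 -c "
from h import *
st()"
python3 -m inch '[[[0,0,0],[0,0,0],0.62],[[0,0,0],[0,0,0],0.62],[[0,0,0],[0,0,-0.15],0.62],[[0,0,0],[0,0,-0.3],0.62],[[0,0,0],[0,0,-0.45],0.62],[[0,0,0],[0,0,-0.6],0.62],[[0,0,0],[0,0,-0.6],0.2],[[0,0,0],[0,0,-0.6],0.2]]'
python3 -m inch '[[[0,0,0],[0,0,0],0.2],[[0,0,0],[0,0,0],0.2],[[0,0,0],[0,0,0],0.2]]' 40
python3 -c "
from h import *
st()"
```

```text
time: 19.65
ee_pos: [0.5848, 0.0148, 0.1475]
tcp_rot: [0.217, 0.305, 0.927, 0.027]
ft_force: [1.9, -5.6, -1.3]
finger_gap: 0.0491
grip_force: 40.0
guard frame mm [  1.3  -2.9 -35.3] turn deg [ 0.  -0.3 25.6] F [ 1.9 -5.6 -1.3] M [-1.18  0.05  0.55] t 19.65 gap 0.0491 j6 -0.91
time: 20.45
ee_pos: [0.5842, 0.0165, 0.147]
tcp_rot: [0.215, 0.021, 0.976, -0.035]
ft_force: [-0.8, 0.7, 1.0]
finger_gap: 0.0492
grip_force: 40.0
time: 20.75
ee_pos: [0.5842, 0.0165, 0.147]
tcp_rot: [0.215, 0.02, 0.976, -0.036]
ft_force: [-0.3, 3.2, 0.4]
finger_gap: 0.049
grip_force: 40.0
guard frame mm [  0.4  -1.3 -35.3] turn deg [-0.1 -0.2 -8.5] F [-0.3  3.2  0.4] M [0.59 0.26 0.06] t 20.75 gap 0.049 j6 -1.51
```

```bash
python3 -m inch '[[[0,0,0],[0,0,0.05],0.2],[[0,0,0],[0,0,0.1],0.2],[[0,0,0],[0,0,0.15],0.2],[[0,0,0],[0,0,0.15],0.2]]'
python3 -c "
from h import *
st()"
```

```text
time: 21.15
ee_pos: [0.584, 0.0163, 0.147]
tcp_rot: [0.217, 0.092, 0.972, -0.02]
ft_force: [-2.9, 2.9, 1.0]
finger_gap: 0.0492
grip_force: 40.0
guard frame mm [  0.2  -1.6 -35.3] turn deg [-0.1 -0.1  0. ] F [-2.9  2.9  1. ] M [0.42 0.49 0.  ] t 21.15 gap 0.0492 j6 -1.36
```

```bash
python3 -m inch '[[[0,0,0],[0,0,0.1],0.2],[[0,0,0],[0,0,0.2],0.2],[[0,0,0],[0,0,0.3],0.2],[[0,0,0],[0,0,0.42],0.2],[[0,0,0],[0,0,0.42],0.2]]'
python3 -c "
from h import *
st()"
python3 -m inch '[[[0,0,0],[0,0,0],0.65],[[0,0,0],[0,0,0],0.65],[[0,0,0],[0,0,0],0.65],[[0,0,-40],[0,0,0],0.65],[[0,0,-85],[0,0,0],0.65],[[0,0,-130],[0,0,0],0.65],[[0,0,-170],[0,0,-0.14],0.65],[[0,0,-180],[0,0,-0.3],0.65]]'
python3 -m inch '[[[0,0,0],[0,0,-0.12],0.65],[[0,0,0],[0,0,-0.12],0.65]]'
python3 look.py w5 knob_center:.147
python3 -c "
from h import *
im=cv2.imread('pics/w5.png')
cv2.imwrite('pics/c5.png',cv2.resize(im[60:260,100:427],None,fx=2.4,fy=2.4,interpolation=cv2.INTER_CUBIC))"
```

```text
time: 21.65
ee_pos: [0.5849, 0.0147, 0.1481]
tcp_rot: [0.218, 0.292, 0.931, 0.025]
ft_force: [-0.3, -6.1, 2.6]
finger_gap: 0.0495
grip_force: 40.0
guard frame mm [  1.7  -3.  -34.8] turn deg [ 0.  -0.3 24.1] F [-0.3 -6.1  2.6] M [-0.94  0.18 -0.58] t 21.65 gap 0.0495 j6 -0.94
time: 22.45
ee_pos: [0.5097, 0.0308, 0.3167]
tcp_rot: [0.223, 0.151, 0.963, -0.006]
ft_force: [0.4, -0.6, -0.3]
finger_gap: 0.0618
grip_force: 0.0
time: 22.65
ee_pos: [0.5089, 0.0305, 0.3107]
tcp_rot: [0.218, 0.097, 0.971, -0.019]
ft_force: [0.2, 0.5, 0.3]
finger_gap: 0.0619
grip_force: 0.0
eye [0.38  0.057 0.436] fwd [ 0.61 -0.12 -0.78]
knob_center [316.9 185. ] 0.72 [0.5876 0.0162 0.147 ]
```

View pics/c5.png

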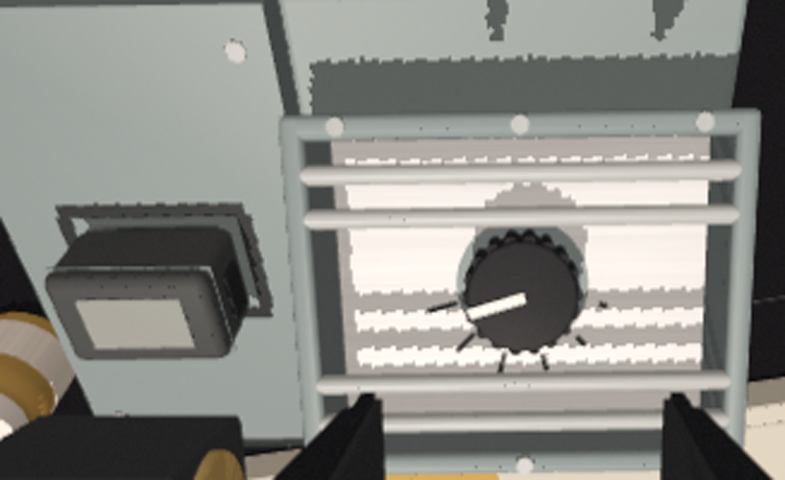

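The crop shows the pack seated with its block on the housing. The pointer now aims left, about 16.7° below horizontal. It started 15.8° below on the right, so the sweep is about 147.5° (2.57 rad of 2.6), which puts the knob at its stop. The arm is clear, so I'm handing in.

```bash
python3 -c "
from rig import bot
print(bot.close_job())"
```

```text
the job is handed in; nothing more can be done
None
```

I plugged the pack fully into the blower, turned the speed knob to its clockwise stop (about 2.57 of 2.6 rad by the camera), didn't touch the cup, tube or jars, and handed the job in at about 23 s; no verdict came back.

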